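# Pack two stack-nest sample totes for the courier

## Task

Pack the two grey stack-nest totes for the courier: stand the two blue-capped vials upright on the floor of the deep tote, one towards each end, and the small dark-bottomed tube upright midway between them, leaving the deep tote where it is. Then set the shallow tote level and square on top of the deep one, turned end for end so that its notched end comes over the deep tote's grip-flange end: that way its feet stand on the ledges instead of nesting down, and it must never press on the vials or the tube. The loose red stopper goes upright into the shallow tote; let go of everything.

Things in the scene. Friction and masses are not known exactly. Their poses are not given: they have to be found in the camera images.
- deep_tote: deep grey plastic stack-nest tote, 188 x 68 mm at the rim, 64 mm high, open-topped, on the bench, 0.3 kg. Origin: centre of its underside; x along its length, z up. Notched end wall at -x, grip flange (standing out 9 mm) at +x. Inside: floor top at z = 3 mm, floor 166 (x) by 38 mm (y); walls lean outwards: 40 mm between sides, 172 mm between ends, 30 mm up
- shallow_tote: shallow grey plastic stack-nest tote, same outline and rim (188 x 68 mm), 40 mm high, empty, 0.13 kg. Origin: centre of its underside; x along its length, z up. Notched end at -x, flange (9 mm) at +x; floor as in the deep one. Rim sides upright for the top 9 mm, 68 mm apart: can be gripped across at mid length. Four feet flush with its underside, 57 mm over both sides, at x = -62 and +40 mm
- deep_ledge (a point): middle of the deep tote at ledge height (z = 58 mm). The ledges run along both long sides, 46 to 62 mm apart, inside a lip up to the rim (65 mm between lips at the rim). Grooves 18 mm wide break them at x = -62 and +40 mm. Same way round the shallow tote's feet drop into the grooves; half a turn round they stand on the ledges, its origin here, +-2.5 mm sideways, +-6 mm lengthwise
- deep_tote_notch (a point): middle of the deep tote's notched end (notch 32 mm wide, 22 mm deep) at rim height, 94 mm from its centre towards its -x
- shallow_tote_notch (a point): middle of the shallow tote's notched end (notch 32 mm wide, 15 mm deep) at rim height, 94 mm from its centre towards its -x
- vial_a: one of two alike small vials with a blue cap and a white label, 23 mm diameter, 46 mm high, standing; origin: centre of its underside, z up; 0.03 kg
- vial_b: the other of the two alike blue-capped vials, 23 mm diameter, 46 mm high, standing; origin: centre of its underside, z up; 0.03 kg
- dark_tube: small pale open tube with a dark red rest at its bottom, 13 mm diameter, 50 mm high, standing by itself on the bench; origin: centre of its underside, z up; 0.015 kg
- stopper: red tube stopper standing by itself on the bench (not those on the tubes in the rack), 17 mm diameter, 25 mm high; origin: centre of its underside, z up; 0.012 kg
Things that resemble listed ones, but are neither listed nor needed, are in the scene too. Of the things like the stopper, leave any that is turquoise; of the rest the smaller one is meant.

How it is judged:
On the way, in this order (a step that is already met when the one before it is completed fails the run):
1. the two vials and the tube stand in the deep tote, the tube between the vials (z of vial_a in the frame of deep_tote between 0 and 0.009 m and y of vial_a in the frame of deep_tote between -0.022 and 0.022 m and angle between each of vial_a, vial_b, dark_tube's own z axis and vertical below 0.15 rad and z of vial_b in the frame of deep_tote between 0 and 0.009 m and y of vial_b in the frame of deep_tote between -0.022 and 0.022 m and z of dark_tube in the frame of deep_tote between 0 and 0.009 m and y of dark_tube in the frame of deep_tote between -0.022 and 0.022 m and x of dark_tube in the frame of deep_tote between -0.018 and 0.018 m and ((x of vial_a in the frame of deep_tote above 0.028 m and x of vial_b in the frame of deep_tote below -0.028 m) or (x of vial_b in the frame of deep_tote above 0.028 m and x of vial_a in the frame of deep_tote below -0.028 m))), for 0.2 s.
2. the shallow tote stands on the deep one, turned end for end (z of shallow_tote in the frame of deep_tote between 0.0555 and 0.0605 m and x of shallow_tote in the frame of deep_tote between -0.012 and 0.012 m and y of shallow_tote in the frame of deep_tote between -0.006 and 0.006 m and angle between shallow_tote's own z axis and vertical below 0.03 rad and angle between the x axis of shallow_tote and the x axis of deep_tote, either way round below 0.07 rad and x of shallow_tote_notch in the frame of deep_tote above 0.07 m), for 0.2 s.
At the end, for the whole second after the job is handed in: Vials and tube upright on the deep tote's floor: tube within 18 mm of mid length, a vial over 28 mm out on each side; deep tote moved under 40 mm; shallow tote level on the ledges (55.5-60.5 mm up, 12 mm along, 6 mm across), notch over flange; stopper upright in it; all at rest (all of step 1 and all of step 2 and z of stopper in the frame of shallow_tote between 0 and 0.009 m and y of stopper in the frame of shallow_tote between -0.022 and 0.022 m and angle between stopper's own z axis and vertical below 0.15 rad and x of stopper in the frame of shallow_tote between -0.085 and 0.085 m and distance of deep_tote from where it was at the start of the episode below 0.04 m and angle between deep_tote's own z axis and vertical below 0.03 rad and linear speed of each of vial_a, vial_b, dark_tube, stopper, shallow_tote, deep_tote below 0.02 m/s); the robot touches nothing.
It fails at once if the shallow tote presses on a vial or the tube (more than 3 N) (contact force between shallow_tote and vial_a above 3 N or contact force between shallow_tote and vial_b above 3 N or contact force between shallow_tote and dark_tube above 3 N).
It also fails if it takes over 128 s, if anything falls off the work surface, if the arm or the gripper's body presses on something with over 40 N, if the wrist force passes 120 N, or if a joint passes its speed limit or range.

## Robot

A 6-joint arm with a two-finger parallel gripper is mounted at the origin on a cart in front of the work surface, level with it; the furniture and walls round the work are solid. World frame = base frame: x ahead of the robot, y to its left, z up, the work surface at z = 0. Lengths are in m, angles in rad, forces in N, time in s.
With the tool pointing down it reaches from about 0.275 to 0.75 m from the base axis. Payload 10.2 kg.
Tool frame: the origin (TCP) lies at the centre of the arm's flange, where the gripper is bolted on; the fingertips stand 166 mm ahead of it and the grasp point (between the pads) lies 147 mm ahead of it; z points along the fingers, y is the line along which they close (so a half turn about z gives the same grasp; the last joint's range is limited). The gripper opens to 88 mm and grips with 3 to 60 N. Pads are 18 mm wide; open, the fingers measure 123 mm over their backs; the gripper's body (75 mm by 187 mm) begins 45 mm behind the grasp point.
Start: joints at [1.011, 0.313, 1.498, -0, 1.331, -0.223], TCP at [0.174, 0.496, 0.405] pointing down, gripper open.
Joint ranges: [-2.94, 2.94], [-0.97, 2.17], [0.19, 2.56], [-1.23, 4.37], [0.02, 3.11], [-2.88, 2.88]. Speed limits (rad/s): [2.39, 2.39, 3.01, 3.14, 3.14, 3.14].

## Interface

Orientations are given as a 3x3 rotation matrix whose columns are the frame's x, y, z axes.
In Python, from rig import r, camera gives the robot as it stands.
- The arm moves only by the tool play_rows, never from a script. Its argument "series" is a list of rows, each a list of 2 entries, a list of its own where there are three numbers: the shift along the tool's x, y, z in cm, then the turn about the tool's z in rad. In form: [[[tx, ty, tz], roll], ...]. A call has 1 to 5 rows; each row is the pose to reach, as a shift and turn from the pose commanded when the call began, along the tool's axes at that moment; what a row does not reach only later rows make up. A row lasts 1/10 s, in which the tool goes at most 50 mm and 8.59 degrees, less where a joint would pass 70% of its speed; a pose out of reach is approached as far as the arm can. A call with a gripper value outside its range is refused whole. "jaw" is the opening, from 0 (shut) to 1 (fully open), set as the call begins (left out, the last holds). The fingers move at their own pace and stop on an object; "force" is the grip in N (left out, the last holds). Time passes only in rows, so rows that repeat a pose let the fingers close. It gives the time, the measured TCP pose, the force, the opening and the grip force at its end, in the units of the state.
- r.get_obs(): the state, without advancing time (a new reading comes with each control period).
- camera(name): name is "scene" or "top" or "wrist"; returns a dict with "img" (400x640x3 uint8, blue, green, red), "range_z" (400x640 float32, m along the optical axis (not along the pixel's ray), 0 where there is no reading), "fx", "fy", "cx", "cy" (pixels), "R" (3x3) and "t" (3): a world point X has camera coordinates R X + t. Camera axes: x right, y down, z forward; pixel columns grow to the right and rows downward; lengths in m; the calibration is good to about 2 mm. The wrist camera is an equidistant fisheye: a pixel r from the principal point sees the ray r / f radians off the axis. A picture is of the moment at which its call begins.
- r.finish_job(): hands the job in; it is judged then, once.
The state is a dict: "clock": time; "q": joint angles; "qvel": joint speeds; "effort": joint torques, N m; "position": TCP position; "tcp_rot": TCP orientation; "force": force on the tool from outside, world axes, zero at the start; "ft_torque": the same for the moment, N m; "finger_gap": finger opening in m; "grip_force": force on a finger pad.
Only numpy, scipy, OpenCV 4.12 (cv2) and the standard library are available. Lean on these libraries where they do the work, as an engineer would, in place of code of your own. Each camera call takes 0.05 s, during which the arm holds its last target. There are 200 camera calls.

## Working session

There is one attempt and no reset: what is moved stays moved. The work goes in short steps, Python scripts to look and compute and a tool call to move; the robot and the scene stay as the last step left them, time stands still between calls to the robot, and variables do not carry over. Pictures are saved under pics/ and viewed, at most 14 in all, crops included, and the job is handed in when it is done.

Besides the shell and the picture viewer there is one more tool, called after "Call:" by a JSON object that holds its "fn" and its "kwargs", one argument or row to a line. play_rows: Moves the arm, as the interface text tells. Its arguments: {"type":"object","properties":{"series":{"type":"array","items":{"type":"array"}},"jaw":{"type":"number"},"force":{"type":"number"}},"required":["series"]}

```bash
ls; mkdir -p pics; python3 - <<'E'
from rig import r,camera
import cv2,numpy as np
for n in ["scene","top"]:
    c=camera(n); cv2.imwrite(f"pics/{n}0.png",c["img"]); np.savez(f"{n}0.npz",**c)
    print(n,c["fx"],c["fy"],c["cx"],c["cy"],c["R"].round(3).tolist(),c["t"].round(3).tolist())
o=r.get_obs(); print({k:np.round(v,3).tolist() for k,v in o.items()})
E
```

```text
pics
scene 403.89475582039245 403.89475582039245 316.75901708531245 194.53011389125842 [[0.579, -0.815, -0.018], [-0.436, -0.29, -0.852], [0.689, 0.501, -0.523]] [-0.23, 0.351, 0.465]
top 376.9309376163465 376.9309376163465 315.72532316302215 204.39980774704736 [[0.015, -1.0, 0.005], [-0.976, -0.016, -0.217], [0.217, -0.001, -0.976]] [0.113, 0.584, 0.909]
{'clock': 0.1, 'q': [1.011, 0.313, 1.498, 0.0, 1.331, -0.223], 'qvel': [0.001, -0.001, -0.001, -0.0, 0.0, -0.0], 'effort': [0.003, -40.281, -25.265, 0.07, 0.034, -0.0], 'position': [0.174, 0.495, 0.404], 'tcp_rot': [[-0.944, 0.33, -0.001], [0.33, 0.944, -0.001], [0.0, -0.001, -1.0]], 'force': [0.046, 0.044, -0.448], 'ft_torque': [-0.028, -0.01, -0.018], 'grip_force': 0.0, 'finger_gap': 0.089}
```

View pics/scene0.png

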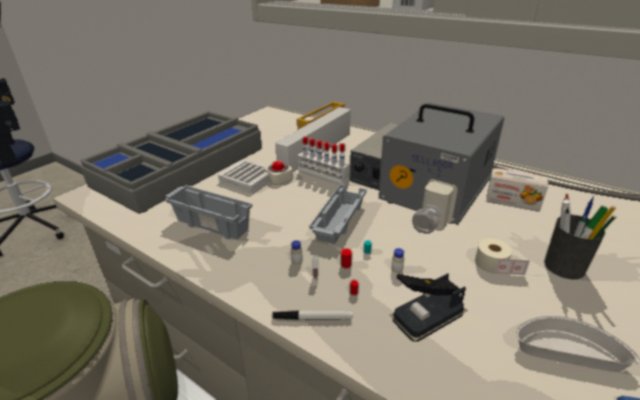

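View pics/top0.png

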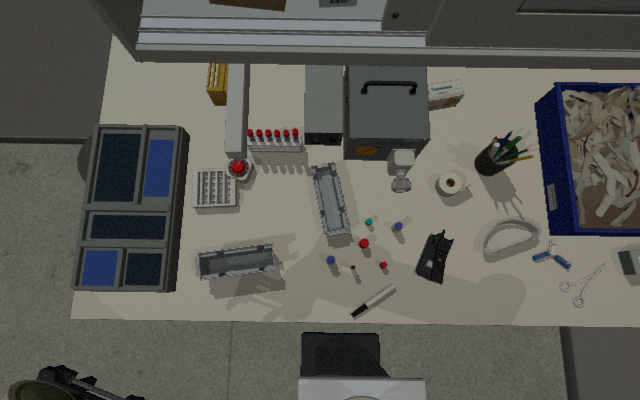

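The scene view shows the deep tote at (208,212), the shallow tote at (338,214), vials at (296,252) and (398,261), the tube at (315,271), and stoppers at (346,257) and (354,288) in red and (368,246) in turquoise. In the top view they are:
- **Deep tote:** (236,261)
- **Shallow tote:** (330,200)
- **Vials:** (331,260) and (398,226)
- **Tube:** (352,267)
- **Stoppers:** red (364,243), red (383,265), turquoise (369,222). The one at (383,265) looks like the smaller red one.

Next I'll confirm this in an enlarged crop and measure.

```bash
cat > h.py <<'E'
import numpy as np,cv2
def cloud(c):
    v,u=np.mgrid[0:400,0:640]; z=c["range_z"]
    P=np.stack([(u-c["cx"])/c["fx"]*z,(v-c["cy"])/c["fy"]*z,z],-1)
    W=(P-c["t"])@c["R"]; W[z<=0]=np.nan
    return W
def proj(c,X):
    p=c["R"]@np.array(X)+c["t"]; return c["cx"]+c["fx"]*p[0]/p[2],c["cy"]+c["fy"]*p[1]/p[2]
E
python3 - <<'E'
import numpy as np,cv2
from h import *
T=dict(np.load("top0.npz"));S=dict(np.load("scene0.npz"))
cv2.imwrite("pics/crop1.png",cv2.resize(T["img"][155:325,190:420],None,fx=3.4,fy=3.4,interpolation=cv2.INTER_CUBIC))
W=cloud(T);V=cloud(S)
boxes={"vialL":((331,260),(296,252)),"vialR":((398,226),(398,261)),"tube":((352,267),(315,271)),"redbig":((364,243),(346,257)),"redsm":((383,265),(354,288)),"turq":((369,222),(368,246))}
print("bench z", np.nanmedian(W[225:260,290:310,2]),np.nanmedian(V[300:310,230:260,2]))
for n,(a,b) in boxes.items():
    for Q,(u,v),nm in((W,a,"top"),(V,b,"scene")):
        h=9 if nm=="top" else 18
        p=Q[v-h:v+h,u-h//1:u+h].reshape(-1,3); p=p[~np.isnan(p[:,0])]
        p=p[p[:,2]>0.008]
        if nm=="scene": p=p[np.hypot(*(p[:,:2]-c0).T)<0.022]
        t=p[p[:,2]>np.percentile(p[:,2],95)-0.006]
        c0=t[:,:2].mean(0) if nm=="top" else c0
        lo,hi=p.min(0),p.max(0)
        print(n,nm,len(p),"topz",t[:,2].mean().round(4),"ctr",t.mean(0).round(4)[:2],"bbox",lo.round(3),hi.round(3))
for n,(x0,x1,y0,y1) in {"deep":(190,285,238,288),"shal":(305,356,160,242)}.items():
    p=W[y0:y1,x0:x1].reshape(-1,3)
    q=np.concatenate([W[y0:y1,x0:x1].reshape(-1,3)]); 
    zt=np.nanpercentile(q[:,2],99); print(n,"ztop",zt, np.histogram(q[:,2],bins=np.arange(-.005,.08,.005))[0])
    e=q[q[:,2]>0.012]
    rect=cv2.minAreaRect(e[:,:2].astype(np.float32)); print(" all",rect)
    e=q[q[:,2]>zt-0.012]; rect=cv2.minAreaRect(e[:,:2].astype(np.float32)); print(" rim",rect, cv2.boxPoints(rect).round(3).tolist())
E
```

```text
bench z -0.00041775155665556036 0.0004961418101296586
vialL top 67 topz 0.0463 ctr [0.4445 0.0827] bbox [0.433 0.073 0.014] [0.452 0.093 0.05 ]
vialL scene 227 topz 0.0466 ctr [0.4411 0.0809] bbox [0.43  0.07  0.008] [0.453 0.092 0.049]
vialR top 81 topz 0.0459 ctr [ 0.5341 -0.0937] bbox [ 0.523 -0.104  0.009] [ 0.543 -0.082  0.049]
vialR scene 249 topz 0.0464 ctr [ 0.5304 -0.0945] bbox [ 0.52  -0.106  0.008] [ 0.542 -0.083  0.049]
tube top 28 topz 0.0496 ctr [0.4276 0.0253] bbox [0.421 0.019 0.017] [0.433 0.031 0.053]
tube scene 138 topz 0.0487 ctr [0.4249 0.0241] bbox [0.418 0.017 0.009] [0.432 0.031 0.052]
redbig top 74 topz 0.0337 ctr [ 0.4893 -0.0049] bbox [ 0.478 -0.016  0.008] [0.499 0.007 0.037]
redbig scene 194 topz 0.0343 ctr [ 0.4859 -0.0065] bbox [ 0.475 -0.018  0.008] [0.499 0.004 0.037]
redsm top 39 topz 0.0245 ctr [ 0.4343 -0.0563] bbox [ 0.428 -0.064  0.009] [ 0.441 -0.048  0.028]
redsm scene 116 topz 0.0246 ctr [ 0.431  -0.0575] bbox [ 0.423 -0.065  0.008] [ 0.44  -0.049  0.027]
turq top 37 topz 0.0241 ctr [ 0.5488 -0.0191] bbox [ 0.54  -0.026  0.009] [ 0.557 -0.011 
[... 417 characters left out ...]
, 8.65495491027832) [[0.38499999046325684, 0.4169999957084656], [0.41499999165534973, 0.22100000083446503], [0.4830000102519989, 0.23100000619888306], [0.453000009059906, 0.4269999861717224]]
shal ztop 0.04169659830145432 [1548 1588  136   62   58   62   66  302  222  109    1    0    0    0
    0    0]
 all ((0.6061680912971497, 0.08641913533210754), (0.19778910279273987, 0.0684707909822464), 12.218364715576172)
 rim ((0.6061680912971497, 0.08641913533210754), (0.19778910279273987, 0.0684707909822464), 12.218364715576172) [[0.5019999742507935, 0.0989999994635582], [0.5170000195503235, 0.03200000151991844], [0.7099999785423279, 0.07400000095367432], [0.6959999799728394, 0.14100000262260437]]
```

View pics/crop1.png

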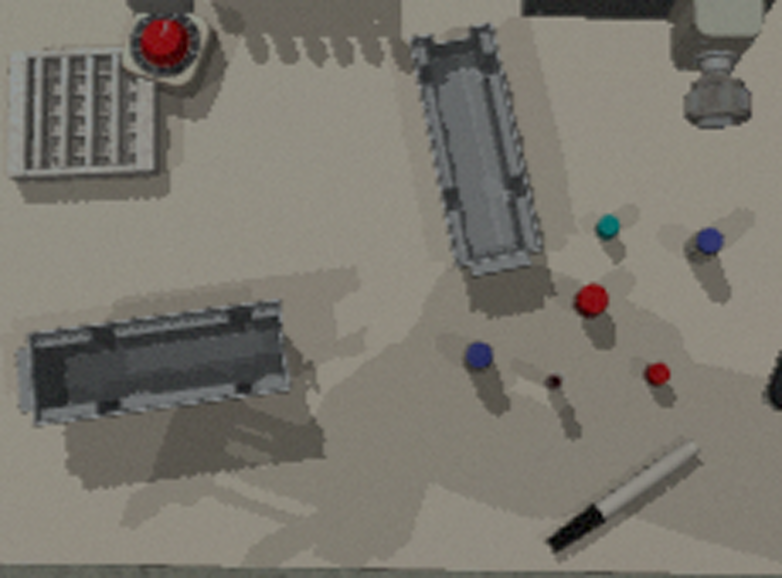

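The crop shows the deep tote with its flange at the left end (world +y), since its grooves at crop x 106 and 243 sit nearer that end. The shallow tote's notch is at its far end (455,45), with its flange end towards the robot. There are three stoppers: turquoise at top (369,222), which I leave; a big red one at (364,243), 34 mm high and about 22 mm wide; and a small red one at (383,265), 24.5 mm high and about 17 mm wide. The small red one fits the description. All measured heights agree with the text. I'll move now and take a wrist view over the totes.

Call:
{"fn": "play_rows", "kwargs": {
  "series": [
    [[-4.5,-1.8,0],-0.1],
    [[-9,-3.6,0],-0.2],
    [[-13.5,-5.4,0],-0.3],
    [[-18,-7.2,0],-0.4],
    [[-22,-9,0],-0.488]
  ],
  "jaw": 0.5
}}

```text
clock: 0.6
position: [0.3527, 0.3362, 0.4045]
tcp_rot: [[-0.988, -0.154, -0.0], [-0.154, 0.988, -0.0], [0.0, -0.0, -1.0]]
force: [0.5, 0.5, -0.3]
finger_gap: 0.0505
grip_force: 0.0
```

Call:
{"fn": "play_rows", "kwargs": {
  "series": [
    [[-4.5,2,0],0],
    [[-4.5,2,0],0],
    [[-4.5,2,0],0]
  ]
}}

```text
clock: 0.9
position: [0.3933, 0.3645, 0.4038]
tcp_rot: [[-0.989, -0.15, -0.002], [-0.15, 0.989, -0.001], [0.002, -0.001, -1.0]]
force: [-0.8, -0.6, -0.6]
finger_gap: 0.0439
grip_force: 0.0
```

```bash
python3 - <<'E'
from rig import r,camera
import cv2,numpy as np
c=camera("wrist"); cv2.imwrite("pics/w1.png",c["img"]); np.savez("w1.npz",**c)
print(c["fx"],c["cx"],c["cy"],c["R"].round(3).tolist(),c["t"].round(3).tolist(),(-c["R"].T@c["t"]).round(3))
o=r.get_obs(); print({k:np.round(v,4).tolist() for k,v in o.items() if k in("clock","q","position","tcp_rot","finger_gap","force")})
E
```

```text
309.70691628693146 316.7513024395413 199.15904239242084 [[-0.15, 0.989, -0.0], [0.951, 0.145, 0.274], [0.271, 0.041, -0.962]] [-0.302, -0.465, 0.267] [0.324 0.355 0.384]
{'clock': 0.95, 'q': [0.5294, 0.3368, 1.466, 0.0, 1.34, -1.1928], 'position': [0.3925, 0.3644, 0.4044], 'tcp_rot': [[-0.9886, -0.1509, -0.001], [-0.1509, 0.9886, -0.0005], [0.0011, -0.0004, -1.0]], 'force': [-0.6228, -0.5262, 0.0524], 'finger_gap': 0.0439}
```

View pics/w1.png

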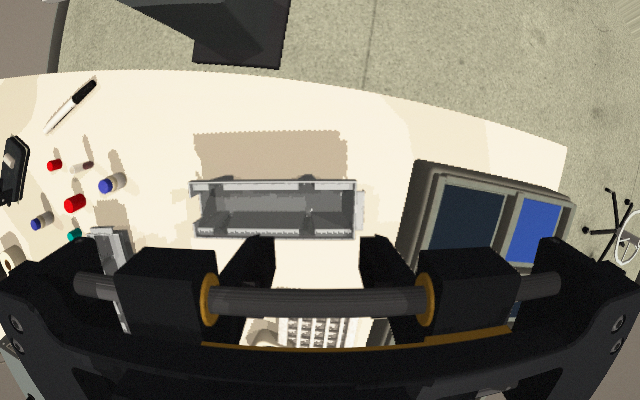

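The wrist view shows the deep tote at (275,210) with its flange at the right end (358,210), which is world +y. I'll measure it from this third view.

```bash
cat >> h.py <<'E'
def wcloud(c):
    v,u=np.mgrid[0:400,0:640]; z=c["range_z"]; du=u-c["cx"]; dv=v-c["cy"]; rr=np.hypot(du,dv)+1e-9
    k=np.tan(np.minimum(rr/c["fx"],1.5))/rr
    P=np.stack([du*k*z,dv*k*z,z],-1); W=(P-c["t"])@c["R"]; W[z<=0]=np.nan
    return W
def obj(W,c,rad=0.02,h=None):
    p=W.reshape(-1,3); p=p[~np.isnan(p[:,0])]; p=p[np.hypot(p[:,0]-c[0],p[:,1]-c[1])<rad]; p=p[(p[:,2]>0.008)&(p[:,2]<0.06)]
    t=p[p[:,2]>np.percentile(p[:,2],97)-0.006]; (m,rd)=cv2.minEnclosingCircle(t[:,:2].astype(np.float32))
    return np.round([*m,rd,t[:,2].mean()],4),len(t)
def rim(W,c,zmin,zmax,rad=0.12,noise=3):
    p=W.reshape(-1,3); p=p[~np.isnan(p[:,0])]; p=p[(np.hypot(p[:,0]-c[0],p[:,1]-c[1])<rad)&(p[:,2]>zmin)&(p[:,2]<zmax)]
    return cv2.minAreaRect(p[:,:2].astype(np.float32)),np.percentile(p[:,2],[50,95]),len(p)
E
python3 - <<'E'
import numpy as np,cv2
from h import *
T=dict(np.load("top0.npz"));S=dict(np.load("scene0.npz"));w=dict(np.load("w1.npz"))
C={"top":cloud(T),"scene":cloud(S),"wrist":wcloud(w)}
O=dict(vL=(.442,.082),vR=(.532,-.094),tube=(.426,.0245),red=(.4325,-.057))
for k,W in C.items():
    for n,c in O.items():
        try: print(k,n,*obj(W,c))
        except Exception as e: print(k,n,e)
    print(k,"deep",rim(W,(.435,.324),.054,.069))
    print(k,"shal",rim(W,(.606,.086),.031,.045,.11))
    p=W.reshape(-1,3); m=(abs(p[:,0]-.606)<.075)&(abs(p[:,1]-.086)<.14)&(p[:,2]>.05); print("obst near shallow",m.sum(),p[m].min(0) if m.any() else "", p[m].max(0) if m.any() else "")
E
```

```text
top vL [0.4445 0.0827 0.0097 0.0463] 45
top vR [ 0.5338 -0.0942  0.0097  0.0459] 44
top tube [0.4251 0.0253 0.0057 0.0496] 7
top red [ 0.4341 -0.0565  0.0084  0.0246] 30
top deep (((0.4341919422149658, 0.3239542245864868), (0.06884199380874634, 0.1978304535150528), 8.65495491027832), array([0.05880844, 0.06579522]), 740)
top shal (((0.6061680912971497, 0.08641913533210754), (0.19778910279273987, 0.0684707909822464), 12.218364715576172), array([0.03542829, 0.04208733]), 606)
obst near shallow 0  
scene vL [0.4425 0.0817 0.0105 0.0468] 63
scene vR [ 0.5318 -0.0944  0.0105  0.0465] 72
scene tube [0.4229 0.0233 0.0056 0.0487] 34
scene red [ 0.4325 -0.0566  0.0087  0.0246] 64
scene deep (((0.43244025111198425, 0.32287168502807617), (0.07207536697387695, 0.19758038222789764), 8.308348655700684), array([0.06005177, 0.06562739]), 935)
scene shal (((0.6036244034767151, 0.08627693355083466), (0.2008880078792572, 0.06955832988023758), 11.845303535461426), array([0.03599226, 0.04164547]), 758)
obst near shallow 0  
wrist vL [0.4451 0.0838 0.0104 0.0455] 148
wrist vR [ 0.5343 -0.0916  0.0104  0.0455] 77
wrist tube [0.4275 0.0255 0.0075 0.0478] 56
wrist red [ 0.4357 -0.0543  0.0092  0.0235] 71
wrist deep (((0.43407273292541504, 0.3241989016532898), (0.06844064593315125, 0.19773927330970764), 8.795051574707031), array([0.05864133, 0.0649483 ]), 3831)
wrist shal (((0.604816198348999, 0.08840910345315933), (0.1957886517047882, 0.0692753791809082), 12.425679206848145), array([0.03656497, 0.04089063]), 597)
obst near shallow 0
```

Three views agree within 2 to 3 mm:
- **vL:** (0.444, 0.0825)
- **vR:** (0.5335, -0.0935)
- **Tube:** (0.4255, 0.0248)
- **Stopper:** (0.434, -0.056)
- **Deep tote origin:** (0.4347, 0.3195), x axis along (-0.151, 0.9885)

I'll go to vial L first.

Call:
{"fn": "play_rows", "kwargs": {
  "series": [
    [[-0.1,-3,1.5],0],
    [[-0.2,-7,3.5],0],
    [[-0.3,-11,5.5],0],
    [[-0.5,-15,7.5],0],
    [[-0.6,-19,9.5],0]
  ]
}}

```text
clock: 1.45
position: [0.4263, 0.1764, 0.3098]
tcp_rot: [[-0.988, -0.152, 0.001], [-0.152, 0.988, 0.0], [-0.001, -0.0, -1.0]]
force: [1.5, 0.8, -0.1]
finger_gap: 0.044
grip_force: 0.0
```

Call:
{"fn": "play_rows", "kwargs": {
  "series": [
    [[0,-4,2],0],
    [[-0.1,-7,3.5],0],
    [[-0.2,-9.2,5],0],
    [[-0.2,-9.7,5],0],
    [[-0.2,-9.7,5],0]
  ]
}}

```text
clock: 1.95
position: [0.4436, 0.0821, 0.2605]
tcp_rot: [[-0.989, -0.15, 0.001], [-0.15, 0.989, 0.0], [-0.001, -0.0, -1.0]]
force: [0.0, 0.6, 0.1]
finger_gap: 0.0441
grip_force: 0.0
```

Call:
{"fn": "play_rows", "kwargs": {
  "series": [
    [[0,0,0],0],
    [[0,0,0],0]
  ]
}}

```text
clock: 2.15
position: [0.4438, 0.0829, 0.2605]
tcp_rot: [[-0.988, -0.152, 0.001], [-0.152, 0.988, -0.0], [-0.001, -0.0, -1.0]]
force: [0.4, 0.6, 1.1]
finger_gap: 0.0438
grip_force: 0.0
```

Call:
{"fn": "play_rows", "kwargs": {
  "series": [
    [[0,0,3],0],
    [[0,0,6],0],
    [[0,0,8],0],
    [[0,0,8.3],0],
    [[0,0,8.3],0]
  ]
}}

```text
clock: 2.65
position: [0.4441, 0.0824, 0.1771]
tcp_rot: [[-0.988, -0.151, -0.0], [-0.151, 0.988, 0.0], [0.0, 0.0, -1.0]]
force: [-0.6, 0.2, 0.8]
finger_gap: 0.044
grip_force: 0.0
```

Call:
{"fn": "play_rows", "kwargs": {
  "series": [
    [[0,0,0],0],
    [[0,0,0],0],
    [[0,0,0],0],
    [[0,0,0],0],
    [[0,0,0],0]
  ],
  "jaw": 0,
  "force": 10
}}

```text
clock: 3.15
position: [0.4443, 0.0819, 0.1774]
tcp_rot: [[-0.989, -0.151, 0.001], [-0.151, 0.989, -0.0], [-0.001, -0.0, -1.0]]
force: [-0.3, 0.5, 7.0]
finger_gap: 0.0226
grip_force: 10.0
```

Call:
{"fn": "play_rows", "kwargs": {
  "series": [
    [[0,0,-1],0],
    [[0,0,-3],0],
    [[0,0,-6],0],
    [[0,0,-9],0],
    [[0,0,-10],0]
  ]
}}

```text
clock: 3.65
position: [0.4443, 0.0819, 0.2795]
tcp_rot: [[-0.989, -0.151, 0.005], [-0.151, 0.989, -0.0], [-0.004, -0.001, -1.0]]
force: [-0.3, 0.4, -0.9]
finger_gap: 0.0226
grip_force: 10.0
```

Call:
{"fn": "play_rows", "kwargs": {
  "series": [
    [[-0.2,3,0],0],
    [[-0.6,7,0],0],
    [[-1.1,12,0],0],
    [[-1.6,17,0],0],
    [[-2.1,22,0],0]
  ]
}}

```text
clock: 4.15
position: [0.4311, 0.3037, 0.2762]
tcp_rot: [[-0.989, -0.15, -0.001], [-0.15, 0.989, -0.0], [0.001, -0.0, -1.0]]
force: [0.5, -0.2, 1.0]
finger_gap: 0.0223
grip_force: 10.0
```

Call:
{"fn": "play_rows", "kwargs": {
  "series": [
    [[-0.3,3,0],0],
    [[-0.5,5.2,0],0],
    [[-0.6,6,0],0],
    [[-0.6,6.1,0],0],
    [[-0.6,6.1,0],0]
  ]
}}

```text
clock: 4.65
position: [0.4286, 0.3622, 0.2764]
tcp_rot: [[-0.989, -0.15, -0.001], [-0.15, 0.989, -0.001], [0.001, -0.0, -1.0]]
force: [0.5, 0.1, 0.2]
finger_gap: 0.0229
grip_force: 10.0
```

Call:
{"fn": "play_rows", "kwargs": {
  "series": [
    [[0,0,0],0],
    [[0,0,0],0]
  ]
}}

```text
clock: 4.85
position: [0.4287, 0.3622, 0.2768]
tcp_rot: [[-0.989, -0.149, -0.0], [-0.149, 0.989, -0.0], [0.0, -0.0, -1.0]]
force: [0.2, -1.0, -0.8]
finger_gap: 0.0225
grip_force: 10.0
```

```bash
python3 - <<'E'
from rig import r,camera
import cv2,numpy as np
from h import *
c=camera("wrist"); W=wcloud(c); print(rim(W,(.435,.324),.054,.069))
T=camera("scene"); cv2.imwrite("pics/s2.png",cv2.resize(T["img"][120:320,100:420],None,fx=2.4,fy=2.4,interpolation=cv2.INTER_CUBIC))
E
```

```text
(((0.4336840808391571, 0.3241533637046814), (0.06802047044038773, 0.19828933477401733), 8.951764106750488), array([0.05871787, 0.06492143]), 6578)
```

View pics/s2.png

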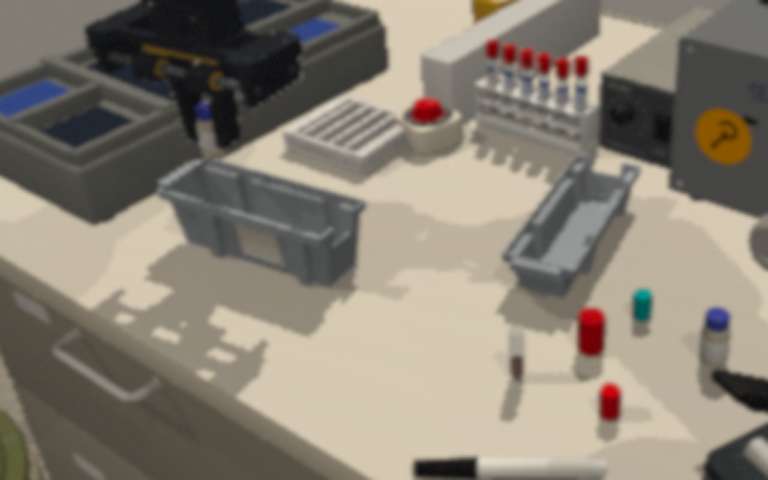

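The crop shows vial L hanging upright in the gripper over the deep tote (205,130). The grey organiser close behind may foul the wide gripper body, so I'll check its height and edge.

```bash
python3 - <<'E'
import numpy as np
from h import *
for n in("top","scene"):
    W=cloud(dict(np.load(n+"0.npz"))).reshape(-1,3)
    for y0 in np.arange(.42,.52,.01):
        m=(W[:,0]>.36)&(W[:,0]<.5)&(W[:,1]>y0)&(W[:,1]<y0+.01); print(n,round(y0,2),m.sum(),np.nanmax(W[m,2]).round(3) if m.any() else "")
E
```

```text
top 0.42 113 0.064
top 0.43 125 0.003
top 0.44 186 0.006
top 0.45 198 0.005
top 0.46 193 0.006
top 0.47 205 0.061
top 0.48 961 0.097
top 0.49 146 0.095
top 0.5 215 0.097
top 0.51 233 0.096
top 0.52 241 0.098
scene 0.42 60 0.065
scene 0.43 59 0.003
scene 0.44 54 0.002
scene 0.45 64 0.003
scene 0.46 72 0.004
scene 0.47 121 0.075
scene 0.48 1554 0.096
scene 0.49 149 0.096
scene 0.5 34 0.097
scene 0.51 35 0.097
scene 0.52 94 0.097
```

The organiser edge at y≈0.478 clears the body by about 2 cm. The vial sits at +43 mm along the tote and is centred across. I'll lower it and release.

Call:
{"fn": "play_rows", "kwargs": {
  "series": [
    [[0,0,3],0],
    [[0,0,6],0],
    [[0,0,8.5],0],
    [[0,0,9.3],0],
    [[0,0,9.6],0]
  ]
}}

```text
clock: 5.45
position: [0.4285, 0.3629, 0.1804]
tcp_rot: [[-0.989, -0.15, -0.001], [-0.15, 0.989, -0.0], [0.001, -0.0, -1.0]]
force: [-2.1, -2.1, 6.8]
finger_gap: 0.0228
grip_force: 10.0
```

Call:
{"fn": "play_rows", "kwargs": {
  "series": [
    [[0,0,0],0],
    [[0,0,0],0]
  ]
}}

```text
clock: 5.65
position: [0.4288, 0.3631, 0.1819]
tcp_rot: [[-0.989, -0.151, 0.002], [-0.151, 0.989, 0.001], [-0.002, 0.001, -1.0]]
force: [0.1, -0.1, -0.0]
finger_gap: 0.0222
grip_force: 10.0
```

Call:
{"fn": "play_rows", "kwargs": {
  "series": [
    [[0,0,0],0],
    [[0,0,0],0],
    [[0,0,0],0],
    [[0,0,0],0]
  ],
  "jaw": 0.36
}}

```text
clock: 6.05
position: [0.4284, 0.363, 0.1809]
tcp_rot: [[-0.989, -0.151, 0.0], [-0.151, 0.989, 0.0], [-0.0, 0.0, -1.0]]
force: [-1.2, -0.6, 0.4]
finger_gap: 0.0319
grip_force: 0.0
```

Call:
{"fn": "play_rows", "kwargs": {
  "series": [
    [[0,0,-1],0],
    [[0,0,-3],0],
    [[0,0,-6],0],
    [[0,0,-9],0],
    [[0,0,-10],0]
  ]
}}

```text
clock: 6.55
position: [0.4287, 0.3632, 0.2842]
tcp_rot: [[-0.989, -0.151, 0.005], [-0.151, 0.989, 0.002], [-0.005, 0.002, -1.0]]
force: [0.5, -1.0, -0.1]
finger_gap: 0.0314
grip_force: 0.0
```

Call:
{"fn": "play_rows", "kwargs": {
  "series": [
    [[-0.2,-3,0],0],
    [[-0.5,-7,0],0],
    [[-0.8,-11,0],0],
    [[-1.2,-16,0],0],
    [[-1.5,-20.5,0],0]
  ],
  "jaw": 0.45
}}

```text
clock: 7.05
position: [0.4741, 0.1608, 0.2805]
tcp_rot: [[-0.989, -0.151, -0.0], [-0.151, 0.989, -0.0], [0.0, -0.0, -1.0]]
force: [1.1, 0.6, -0.1]
finger_gap: 0.0395
grip_force: 0.0
```

Call:
{"fn": "play_rows", "kwargs": {
  "series": [
    [[-0.3,-4.5,0],0],
    [[-0.7,-9,0],0],
    [[-1.1,-13.5,0],0],
    [[-1.4,-18,0],0],
    [[-1.6,-21.5,0],0]
  ]
}}

```text
clock: 7.55
position: [0.5224, -0.05, 0.2804]
tcp_rot: [[-0.989, -0.149, -0.0], [-0.149, 0.989, 0.0], [0.0, 0.0, -1.0]]
force: [-0.0, 0.0, -0.2]
finger_gap: 0.04
grip_force: 0.0
```

Call:
{"fn": "play_rows", "kwargs": {
  "series": [
    [[-0.2,-2.7,0],0],
    [[-0.4,-4.4,0],0],
    [[-0.4,-4.7,0],0],
    [[-0.4,-4.7,0],0],
    [[-0.4,-4.7,0],0]
  ]
}}

```text
clock: 8.05
position: [0.5332, -0.0922, 0.2806]
tcp_rot: [[-0.988, -0.152, -0.0], [-0.152, 0.988, 0.0], [0.0, 0.0, -1.0]]
force: [0.3, -0.6, 0.4]
finger_gap: 0.0396
grip_force: 0.0
```

```bash
python3 - <<'E'
from rig import r,camera
import numpy as np
from h import *
c=camera("wrist"); W=wcloud(c); o=r.get_obs(); print(o["position"],o["q"].round(2) if hasattr(o["q"],"round") else o["q"])
for n,c0 in dict(vR=(.5335,-.0935),tube=(.4255,.0248),red=(.434,-.056)).items():
    try: print(n,obj(W,c0))
    except Exception as e: print(n,"none")
W=cloud(camera("top")); print("in tote",obj(W,(.4285,.363),.012))
E
```

```text
[ 0.53323431 -0.09220319  0.28071295] [-0.39  0.48  1.61  0.    1.06 -2.11]
vR (array([ 0.5348, -0.0933,  0.0103,  0.0462]), 571)
tube (array([0.4278, 0.0245, 0.007 , 0.0485]), 156)
red (array([ 0.4349, -0.0561,  0.0087,  0.0244]), 357)
in tote (array([0.4288, 0.3639, 0.0096, 0.0487]), 48)
```

Call:
{"fn": "play_rows", "kwargs": {
  "series": [
    [[-0.1,-0.1,4],0],
    [[-0.1,-0.1,8],0],
    [[-0.1,-0.1,10],0],
    [[-0.1,-0.1,10.4],0],
    [[-0.1,-0.1,10.4],0]
  ]
}}

```text
clock: 8.65
position: [0.5346, -0.0938, 0.177]
tcp_rot: [[-0.988, -0.151, -0.0], [-0.151, 0.988, 0.0], [0.0, 0.0, -1.0]]
force: [0.7, 0.0, 0.6]
finger_gap: 0.0397
grip_force: 0.0
```

Call:
{"fn": "play_rows", "kwargs": {
  "series": [
    [[0,0,0],0],
    [[0,0,0],0],
    [[0,0,0],0],
    [[0,0,0],0],
    [[0,0,0],0]
  ],
  "jaw": 0,
  "force": 10
}}

```text
clock: 9.15
position: [0.5348, -0.0943, 0.1779]
tcp_rot: [[-0.989, -0.151, 0.002], [-0.151, 0.989, -0.001], [-0.002, -0.001, -1.0]]
force: [0.3, 2.2, 6.5]
finger_gap: 0.0228
grip_force: 10.0
```

Call:
{"fn": "play_rows", "kwargs": {
  "series": [
    [[0,0,-1],0],
    [[0,0,-3],0],
    [[0,0,-6],0],
    [[0,0,-9],0],
    [[0,0,-10],0]
  ]
}}

```text
clock: 9.65
position: [0.5348, -0.0943, 0.28]
tcp_rot: [[-0.989, -0.151, 0.004], [-0.151, 0.989, -0.002], [-0.004, -0.003, -1.0]]
force: [0.6, -0.1, -0.2]
finger_gap: 0.0226
grip_force: 10.0
```

Call:
{"fn": "play_rows", "kwargs": {
  "series": [
    [[0.3,3,0],0],
    [[0.7,7,0],0],
    [[1.1,11.5,0],0],
    [[1.6,16,0],0],
    [[2.0,20.5,0],0]
  ]
}}

```text
clock: 10.15
position: [0.4829, 0.1069, 0.2763]
tcp_rot: [[-0.989, -0.15, -0.001], [-0.15, 0.989, 0.0], [0.001, 0.0, -1.0]]
force: [1.6, 0.0, 0.0]
finger_gap: 0.0224
grip_force: 10.0
```

Call:
{"fn": "play_rows", "kwargs": {
  "series": [
    [[0.4,4.5,0],0],
    [[0.9,9,0],0],
    [[1.3,13.5,0],0],
    [[1.6,16.5,0],0],
    [[1.7,17.4,0],0]
  ]
}}

```text
clock: 10.65
position: [0.4397, 0.277, 0.2762]
tcp_rot: [[-0.988, -0.154, -0.001], [-0.154, 0.988, -0.0], [0.001, 0.0, -1.0]]
force: [0.7, -0.3, -0.8]
finger_gap: 0.0227
grip_force: 10.0
```

Call:
{"fn": "play_rows", "kwargs": {
  "series": [
    [[0,0,0],0],
    [[0,0,0],0],
    [[0,0,0],0]
  ]
}}

```text
clock: 10.95
position: [0.4413, 0.2737, 0.2766]
tcp_rot: [[-0.989, -0.149, -0.0], [-0.149, 0.989, -0.0], [0.0, -0.0, -1.0]]
force: [0.5, 0.2, 0.0]
finger_gap: 0.0225
grip_force: 10.0
```

Call:
{"fn": "play_rows", "kwargs": {
  "series": [
    [[0,0.1,3],0],
    [[0,0.1,6],0],
    [[0,0.1,8.5],0],
    [[0,0.1,9.3],0],
    [[0,0.1,9.6],0]
  ]
}}

```text
clock: 11.45
position: [0.441, 0.2751, 0.1808]
tcp_rot: [[-0.989, -0.15, -0.001], [-0.15, 0.989, -0.001], [0.002, -0.001, -1.0]]
force: [-5.3, -3.9, 12.7]
finger_gap: 0.0226
grip_force: 10.0
```

Call:
{"fn": "play_rows", "kwargs": {
  "series": [
    [[0,0,0],0],
    [[0,0,0],0]
  ]
}}

```text
clock: 11.65
position: [0.4412, 0.2757, 0.1818]
tcp_rot: [[-0.989, -0.15, 0.002], [-0.15, 0.989, 0.001], [-0.002, 0.0, -1.0]]
force: [0.0, -0.5, -0.9]
finger_gap: 0.0228
grip_force: 10.0
```

Call:
{"fn": "play_rows", "kwargs": {
  "series": [
    [[0,0,0],0],
    [[0,0,0],0],
    [[0,0,0],0],
    [[0,0,0],0]
  ],
  "jaw": 0.36
}}

```text
clock: 12.05
position: [0.4407, 0.2759, 0.1808]
tcp_rot: [[-0.989, -0.151, 0.0], [-0.151, 0.989, 0.0], [-0.0, 0.0, -1.0]]
force: [0.6, -0.1, 0.5]
finger_gap: 0.0315
grip_force: 0.0
```

Call:
{"fn": "play_rows", "kwargs": {
  "series": [
    [[0,0,-1],0],
    [[0,0,-3],0],
    [[0,0,-6],0],
    [[0,0,-9],0],
    [[0,0,-10],0]
  ]
}}

```text
clock: 12.55
position: [0.441, 0.276, 0.284]
tcp_rot: [[-0.989, -0.151, 0.005], [-0.151, 0.989, 0.002], [-0.005, 0.001, -1.0]]
force: [0.4, 0.5, 0.1]
finger_gap: 0.0317
grip_force: 0.0
```

Call:
{"fn": "play_rows", "kwargs": {
  "series": [
    [[0.7,-3,0],0],
    [[1.6,-7.5,0],0],
    [[2.6,-12,0],0],
    [[3.5,-16.5,0],0],
    [[4.5,-21,0],0]
  ],
  "jaw": 0.36
}}

```text
clock: 13.05
position: [0.4273, 0.0599, 0.2805]
tcp_rot: [[-0.989, -0.151, -0.0], [-0.151, 0.989, 0.0], [0.0, 0.0, -1.0]]
force: [0.0, 0.1, 0.4]
finger_gap: 0.0318
grip_force: 0.0
```

Call:
{"fn": "play_rows", "kwargs": {
  "series": [
    [[0.6,-2.7,0],0],
    [[0.8,-3.6,0],0],
    [[0.8,-3.6,0],0],
    [[0.8,-3.6,0],0],
    [[0.8,-3.6,0],0]
  ]
}}

```text
clock: 13.55
position: [0.4254, 0.0258, 0.2806]
tcp_rot: [[-0.988, -0.152, -0.0], [-0.152, 0.988, 0.0], [0.0, 0.0, -1.0]]
force: [-0.1, 0.5, -0.2]
finger_gap: 0.032
grip_force: 0.0
```

```bash
python3 - <<'E'
from rig import r,camera
import numpy as np
from h import *
c=camera("wrist"); W=wcloud(c); o=r.get_obs(); print(o["position"])
for n,c0 in dict(tube=(.426,.0248),red=(.434,-.056)).items(): print(n,obj(W,c0))
W=cloud(camera("top")); print("in tote",obj(W,(.4285,.363),.012),obj(W,(.441,.276),.012))
E
```

```text
[0.42536271 0.0257198  0.28062973]
tube (array([0.4275, 0.0249, 0.007 , 0.0487]), 126)
red (array([ 0.435 , -0.055 ,  0.0086,  0.0242]), 323)
in tote (array([0.429 , 0.3634, 0.0098, 0.0488]), 49) (array([0.4402, 0.2754, 0.0096, 0.0494]), 45)
```

Call:
{"fn": "play_rows", "kwargs": {
  "series": [
    [[-0.1,-0.1,4],0],
    [[-0.1,-0.1,8],0],
    [[-0.1,-0.1,10],0],
    [[-0.1,-0.1,10.4],0],
    [[-0.1,-0.1,10.4],0]
  ]
}}

```text
clock: 14.15
position: [0.4266, 0.0242, 0.1768]
tcp_rot: [[-0.988, -0.151, -0.001], [-0.151, 0.988, 0.0], [0.001, 0.0, -1.0]]
force: [0.3, -0.3, 0.2]
finger_gap: 0.0317
grip_force: 0.0
```

Call:
{"fn": "play_rows", "kwargs": {
  "series": [
    [[0,0,0],0],
    [[0,0,0],0],
    [[0,0,0],0],
    [[0,0,0],0],
    [[0,0,0],0]
  ],
  "jaw": 0,
  "force": 7
}}

```text
clock: 14.65
position: [0.4268, 0.0238, 0.1775]
tcp_rot: [[-0.989, -0.151, 0.002], [-0.151, 0.989, -0.0], [-0.002, -0.001, -1.0]]
force: [-0.3, 0.2, 7.4]
finger_gap: 0.0123
grip_force: 7.0
```

Call:
{"fn": "play_rows", "kwargs": {
  "series": [
    [[0,0,-1],0],
    [[0,0,-3],0],
    [[0,0,-6],0],
    [[0,0,-9],0],
    [[0,0,-10],0]
  ]
}}

```text
clock: 15.15
position: [0.4267, 0.0238, 0.2796]
tcp_rot: [[-0.989, -0.151, 0.004], [-0.151, 0.989, -0.001], [-0.004, -0.002, -1.0]]
force: [0.3, 0.7, 0.3]
finger_gap: 0.0122
grip_force: 7.0
```

Call:
{"fn": "play_rows", "kwargs": {
  "series": [
    [[-0.5,3,0],0],
    [[-1.3,7,0],0],
    [[-2.1,11.5,0],0],
    [[-2.9,16,0],0],
    [[-3.7,20.5,0],0]
  ]
}}

```text
clock: 15.65
position: [0.4317, 0.2339, 0.2765]
tcp_rot: [[-0.989, -0.15, -0.001], [-0.15, 0.989, -0.0], [0.001, -0.0, -1.0]]
force: [-0.1, 0.1, 0.1]
finger_gap: 0.0124
grip_force: 7.0
```

Call:
{"fn": "play_rows", "kwargs": {
  "series": [
    [[-0.8,4.5,0],0],
    [[-1.3,7.5,0],0],
    [[-1.5,8.5,0],0],
    [[-1.5,8.6,0],0],
    [[-1.5,8.6,0],0]
  ]
}}

```text
clock: 16.15
position: [0.4341, 0.3184, 0.2764]
tcp_rot: [[-0.989, -0.15, -0.001], [-0.15, 0.989, -0.001], [0.001, -0.0, -1.0]]
force: [-0.7, 0.1, -0.6]
finger_gap: 0.012
grip_force: 7.0
```

Call:
{"fn": "play_rows", "kwargs": {
  "series": [
    [[0,0,0],0],
    [[0,0,0],0],
    [[0,0,0],0]
  ]
}}

```text
clock: 16.45
position: [0.4343, 0.3187, 0.2769]
tcp_rot: [[-0.989, -0.15, 0.0], [-0.15, 0.989, -0.0], [-0.0, -0.0, -1.0]]
force: [-0.3, 0.2, -0.4]
finger_gap: 0.0121
grip_force: 7.0
```

Call:
{"fn": "play_rows", "kwargs": {
  "series": [
    [[0,0.1,3],0],
    [[0,0.1,6],0],
    [[0,0.1,8.5],0],
    [[0,0.1,9.3],0],
    [[0,0.1,9.5],0]
  ]
}}

```text
clock: 16.95
position: [0.434, 0.3202, 0.1814]
tcp_rot: [[-0.989, -0.15, -0.001], [-0.15, 0.989, -0.0], [0.001, -0.0, -1.0]]
force: [0.6, 0.2, -0.7]
finger_gap: 0.0126
grip_force: 7.0
```

Call:
{"fn": "play_rows", "kwargs": {
  "series": [
    [[0,0,0],0],
    [[0,0,0],0]
  ]
}}

```text
clock: 17.15
position: [0.4342, 0.3205, 0.1829]
tcp_rot: [[-0.989, -0.151, 0.002], [-0.151, 0.989, 0.001], [-0.002, 0.001, -1.0]]
force: [-0.1, -0.4, -0.2]
finger_gap: 0.0125
grip_force: 7.0
```

Call:
{"fn": "play_rows", "kwargs": {
  "series": [
    [[0,0,0],0],
    [[0,0,0],0],
    [[0,0,0],0],
    [[0,0,0],0]
  ],
  "jaw": 0.24
}}

```text
clock: 17.55
position: [0.4339, 0.3204, 0.1819]
tcp_rot: [[-0.989, -0.151, 0.0], [-0.151, 0.989, 0.0], [-0.0, 0.0, -1.0]]
force: [0.2, 0.4, -0.6]
finger_gap: 0.0214
grip_force: 0.0
```

Call:
{"fn": "play_rows", "kwargs": {
  "series": [
    [[0,0,-1],0],
    [[0,0,-3],0],
    [[0,0,-6],0],
    [[0,0,-9],0],
    [[0,0,-12],0]
  ]
}}

```text
clock: 18.05
position: [0.4337, 0.3203, 0.3037]
tcp_rot: [[-0.989, -0.151, 0.0], [-0.151, 0.989, 0.0], [-0.001, 0.0, -1.0]]
force: [0.1, 0.3, 0.1]
finger_gap: 0.0214
grip_force: 0.0
```

```bash
python3 - <<'E'
from rig import r,camera
import cv2,numpy as np
from h import *
c=camera("wrist"); W=wcloud(c); np.savez("w3.npz",**c); print(r.get_obs()["position"])
print("deep",rim(W,(.435,.324),.054,.069))
cv2.imwrite("pics/w3.png",c["img"][80:320,150:500])
t=camera("top"); W=cloud(t); print([obj(W,p,.011) for p in((.4285,.363),(.441,.276),(.4345,.3195))]); print("deep top",rim(W,(.435,.324),.054,.069))
E
```

```text
[0.43441386 0.32069039 0.30849521]
deep (((0.43461185693740845, 0.32417944073677063), (0.06931744515895844, 0.19755691289901733), 8.703619956970215), array([0.05866076, 0.06492374]), 7489)Traceback (most recent call last):
  File "<stdin>", line 7, in <module>
  File "h.py", line 16, in obj
    t=p[p[:,2]>np.percentile(p[:,2],97)-0.006]; (m,rd)=cv2.minEnclosingCircle(t[:,:2].astype(np.float32))
               ~~~~~~~~~~~~~^^^^^^^^^^^
    return _quantile_unchecked(
        a, q, axis, out, overwrite_input, method, keepdims, weights)
    return _ureduce(a,
                    func=_quantile_ureduce_func,
    ...<5 lines>...
                    overwrite_input=overwrite_input,
                    method=method)
    r = func(a, **kwargs)
    result = _quantile(arr,
                       quantiles=q,
    ...<2 lines>...
                       out=out,
                       weights=wgt)
    slices_having_nans = np.isnan(arr[-1, ...])
                                  ~~~^^^^^^^^^
IndexError: index -1 is out of bounds for axis 0 with size 0
```

View pics/w3.png

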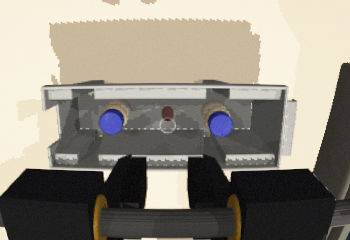

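The wrist crop shows both blue-capped vials (112,120) and (220,122) and the tube (168,118) standing upright in the deep tote. Now I'll half-turn the wrist here, so that the last joint stays in range at the stacking pose, and check clearances round the shallow tote.

Call:
{"fn": "play_rows", "kwargs": {
  "series": [
    [[0,0,0],0.14],
    [[0,0,0],0.28],
    [[0,0,0],0.42],
    [[0,0,0],0.56],
    [[0,0,0],0.7]
  ],
  "jaw": 1
}}

```text
clock: 18.65
position: [0.4338, 0.3203, 0.3013]
tcp_rot: [[-0.85, 0.527, -0.001], [0.527, 0.85, -0.0], [0.001, -0.001, -1.0]]
force: [0.9, 0.7, -0.3]
finger_gap: 0.0587
grip_force: 0.0
```

Call:
{"fn": "play_rows", "kwargs": {
  "series": [
    [[0,0,0],0.14],
    [[0,0,0],0.28],
    [[0,0,0],0.42],
    [[0,0,0],0.56],
    [[0,0,0],0.7]
  ]
}}

```text
clock: 19.15
position: [0.4337, 0.3203, 0.3013]
tcp_rot: [[-0.311, 0.95, -0.001], [0.95, 0.311, -0.0], [-0.0, -0.001, -1.0]]
force: [-0.2, 0.8, 0.4]
finger_gap: 0.0879
grip_force: 0.0
```

Call:
{"fn": "play_rows", "kwargs": {
  "series": [
    [[0,0,0],0.14],
    [[0,0,0],0.28],
    [[0,0,0],0.42],
    [[0,0,0],0.56],
    [[0,0,0],0.7]
  ]
}}

```text
clock: 19.65
position: [0.4337, 0.3203, 0.3013]
tcp_rot: [[0.374, 0.927, -0.001], [0.927, -0.374, -0.0], [-0.001, -0.001, -1.0]]
force: [0.1, -0.5, 0.4]
finger_gap: 0.0883
grip_force: 0.0
```

Call:
{"fn": "play_rows", "kwargs": {
  "series": [
    [[0,0,0],0.14],
    [[0,0,0],0.28],
    [[0,0,0],0.42],
    [[0,0,0],0.56],
    [[0,0,0],0.7]
  ]
}}

```text
clock: 20.15
position: [0.4337, 0.3203, 0.3013]
tcp_rot: [[0.884, 0.468, -0.001], [0.468, -0.884, -0.0], [-0.001, -0.0, -1.0]]
force: [-0.2, 0.3, -0.1]
finger_gap: 0.0883
grip_force: 0.0
```

Call:
{"fn": "play_rows", "kwargs": {
  "series": [
    [[0,0,0],0.14],
    [[0,0,0],0.28],
    [[0,0,0],0.28],
    [[0,0,0],0.28]
  ]
}}

```text
clock: 20.55
position: [0.4338, 0.3203, 0.3015]
tcp_rot: [[0.977, 0.215, -0.0], [0.215, -0.977, -0.0], [-0.001, 0.0, -1.0]]
force: [-0.4, 0.3, -0.5]
finger_gap: 0.088
grip_force: 0.0
```

```bash
python3 - <<'E'
from rig import r
import numpy as np
from h import *
o=r.get_obs(); print(o["position"],o["tcp_rot"],o["q"],o["clock"])
W=np.concatenate([cloud(dict(np.load(n+"0.npz"))).reshape(-1,3) for n in("top","scene")])
print("cols y from .26 down; rows x")
for x in np.arange(.46,.80,.03):
    print(round(x,2),[ (lambda m: int(np.nanmax(W[m,2])*1000) if m.any() else -1)((W[:,0]>x)&(W[:,0]<x+.03)&(W[:,1]>y)&(W[:,1]<y+.04)&(W[:,2]<.6)) for y in np.arange(.26,-.2,-.04)])
E
```

```text
[0.43381533 0.32028732 0.30148729] [[ 9.76645925e-01  2.14854573e-01 -4.99065240e-04]
 [ 2.14854490e-01 -9.76646048e-01 -2.13921994e-04]
 [-5.33372213e-04  1.01699636e-04 -9.99999853e-01]] [4.18590039e-01 4.45939557e-01 1.59225568e+00 8.29099624e-06
 1.10394035e+00 1.77283974e+00] 20.55
cols y from .26 down; rows x
0.46 [67, 66, 5, 3, 4, 4, 4, 37, 4, 3, 4, 77]
0.49 [3, 3, 3, 4, 42, 43, 44, 37, 3, 17, 3, 29]
0.52 [4, 5, 4, 5, 43, 41, 45, 27, 27, 49, 48, 5]
0.55 [5, 4, 3, 4, 42, 36, 43, 27, 26, 4, 3, 4]
0.58 [4, 4, 3, 4, 44, 36, 44, 3, 5, 4, 3, 3]
0.61 [4, 3, 3, 4, 41, 39, 43, 4, 4, 83, 83, 4]
0.64 [4, 4, 4, 4, 42, 42, 41, 5, 3, 82, 83, 5]
0.67 [30, 4, 4, 5, 43, 44, 3, 5, 3, 107, 109, 6]
0.7 [20, 3, 5, 4, 3, 42, 185, 185, 185, 186, 186, 183]
0.73 [103, 103, 110, 111, 75, 66, 185, 186, 185, 186, 186, 184]
0.76 [420, 419, 419, 419, 419, 420, 419, 420, 420, 420, 419, 419]
0.79 [421, 422, 422, 421, 421, 421, 422, 421, 422, 528, 529, 530]
```

The case (185 mm high) starts at x≥0.70 for y<0.06, so the gripper and camera clear it. I'll move over the shallow tote and re-measure there.

Call:
{"fn": "play_rows", "kwargs": {
  "series": [
    [[1.3,3,0],0],
    [[3.2,7,0],0],
    [[5,11,0],0],
    [[6.9,15,0],0],
    [[8.7,19,0],0]
  ]
}}

```text
clock: 21.05
position: [0.5599, 0.1514, 0.3017]
tcp_rot: [[0.977, 0.215, -0.0], [0.215, -0.977, 0.0], [-0.0, -0.0, -1.0]]
force: [0.1, 0.6, 0.2]
finger_gap: 0.0882
grip_force: 0.0
```

Call:
{"fn": "play_rows", "kwargs": {
  "series": [
    [[1.8,4,0],0],
    [[3,6.8,0],0],
    [[3.4,7.4,0],0],
    [[3.4,7.4,0],0],
    [[3.4,7.4,0],0]
  ]
}}

```text
clock: 21.55
position: [0.6074, 0.0889, 0.3016]
tcp_rot: [[0.977, 0.213, -0.001], [0.213, -0.977, 0.0], [-0.001, -0.0, -1.0]]
force: [-0.4, -0.1, -0.4]
finger_gap: 0.088
grip_force: 0.0
```

```bash
python3 - <<'E'
from rig import r,camera
import cv2,numpy as np
from h import *
c=camera("wrist"); W=wcloud(c); np.savez("w4.npz",**c); o=r.get_obs();print(o["position"],o["q"])
for z0 in(.031,.034,.037):
    R=rim(W,(.606,.087),z0,.045,.112); print(R,cv2.boxPoints(R[0]).round(4).tolist())
t=camera("top");V=cloud(t);np.savez("t4.npz",**t)
print([obj(V,p,.011) for p in((.4285,.363),(.441,.276))]); print("deep top",rim(V,(.435,.324),.054,.069))
cv2.imwrite("pics/w4.png",c["img"])
E
```

```text
[0.60729382 0.08916524 0.30173569] [-4.48686866e-02  5.96554059e-01  1.34614798e+00  1.94464565e-04
  1.19940195e+00  1.31067186e+00]
(((0.612817645072937, 0.08807630836963654), (0.184650257229805, 0.06952781975269318), 12.07821273803711), array([0.03430489, 0.04088716]), 5574) [[0.5152999758720398, 0.10279999673366547], [0.5297999978065491, 0.03480000048875809], [0.7103999853134155, 0.07339999824762344], [0.6958000063896179, 0.14139999449253082]]
(((0.6136554479598999, 0.08825558423995972), (0.1829366385936737, 0.06952781975269318), 12.07821273803711), array([0.03551426, 0.04110742]), 3396) [[0.5169000029563904, 0.1031000018119812], [0.531499981880188, 0.035100001841783524], [0.7103999853134155, 0.07339999824762344], [0.6958000063896179, 0.14139999449253082]]
(((0.6148443222045898, 0.08850997686386108), (0.18050508201122284, 0.06952781975269318), 12.07821273803711), array([0.04025968, 0.04144378]), 1448) [[0.5192999839782715, 0.10360000282526016], [0.5339000225067139, 0.035599999129772186], [0.7103999853134155, 0.07339999824762344], [0.6958000063896179, 0.14139999449253082]]
[(array([0.4288, 0.3636, 0.0098, 0.0491]), 47), (array([0.4404, 0.2759, 0.0096, 0.0484]), 47)]
deep top (((0.43405741453170776, 0.32369542121887207), (0.06841576099395752, 0.1975490301847458), 8.701509475708008), array([0.05896523, 0.06567383]), 738)
```

View pics/w4.png

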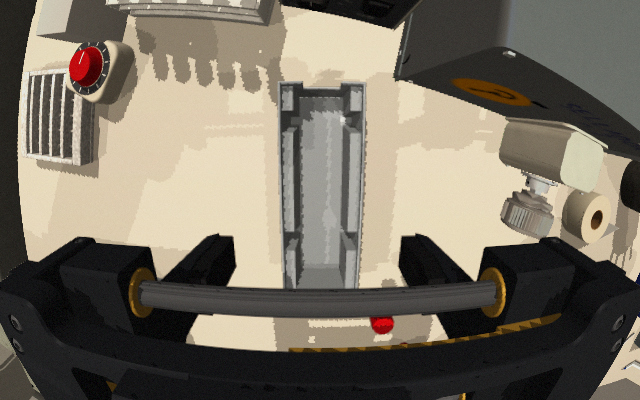

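The wrist view shows the shallow tote's notch at the far end (322,88), with its corners measured there. That puts its origin at (0.611, 0.0876) with its long axis at 12.1°. I'll descend and grip across mid length.

Call:
{"fn": "play_rows", "kwargs": {
  "series": [
    [[0.3,0.2,3],0],
    [[0.3,0.2,6.5],0],
    [[0.3,0.2,9.5],0],
    [[0.3,0.2,11.4],0],
    [[0.3,0.2,11.8],0]
  ]
}}

```text
clock: 22.15
position: [0.6103, 0.0875, 0.1817]
tcp_rot: [[0.977, 0.213, -0.004], [0.213, -0.977, 0.0], [-0.004, -0.001, -1.0]]
force: [-1.2, -0.2, 0.2]
finger_gap: 0.0882
grip_force: 0.0
```

Call:
{"fn": "play_rows", "kwargs": {
  "series": [
    [[0,0,0],0],
    [[0,0,0],0]
  ]
}}

```text
clock: 22.35
position: [0.6115, 0.0869, 0.1851]
tcp_rot: [[0.977, 0.212, 0.002], [0.212, -0.977, -0.0], [0.002, 0.001, -1.0]]
force: [0.3, 0.7, 0.9]
finger_gap: 0.0877
grip_force: 0.0
```

Call:
{"fn": "play_rows", "kwargs": {
  "series": [
    [[0,0,0],0],
    [[0,0,0],0],
    [[0,0,0],0],
    [[0,0,0],0],
    [[0,0,0],0]
  ],
  "jaw": 0,
  "force": 15
}}

```text
clock: 22.85
position: [0.6114, 0.0865, 0.1843]
tcp_rot: [[0.977, 0.211, 0.001], [0.211, -0.977, 0.0], [0.001, 0.0, -1.0]]
force: [-1.0, -0.2, 5.6]
finger_gap: 0.0677
grip_force: 15.0
```

Call:
{"fn": "play_rows", "kwargs": {
  "series": [
    [[0,0,-1],0],
    [[0,0,-3.5],0],
    [[0,0,-7],0],
    [[0,0,-11],0],
    [[0,0,-14],0]
  ]
}}

```text
clock: 23.35
position: [0.6112, 0.0865, 0.3265]
tcp_rot: [[0.977, 0.211, 0.002], [0.211, -0.977, -0.0], [0.002, 0.0, -1.0]]
force: [1.2, -0.5, -0.5]
finger_gap: 0.0675
grip_force: 15.0
```

Call:
{"fn": "play_rows", "kwargs": {
  "series": [
    [[-1.5,-2,0],0],
    [[-3.5,-5,0],0],
    [[-5.5,-8,0],0],
    [[-7.5,-11,0],0],
    [[-8.5,-13,0],0]
  ]
}}

```text
clock: 23.85
position: [0.4989, 0.1969, 0.3241]
tcp_rot: [[0.977, 0.212, -0.001], [0.212, -0.977, 0.0], [-0.001, -0.0, -1.0]]
force: [0.6, -0.2, -1.7]
finger_gap: 0.0677
grip_force: 15.0
```

Call:
{"fn": "play_rows", "kwargs": {
  "series": [
    [[0,0,0],-0.1],
    [[0,0,0],-0.22],
    [[0,0,0],-0.36],
    [[0,0,0],-0.5],
    [[0,0,0],-0.64]
  ]
}}

```text
clock: 24.35
position: [0.5006, 0.1956, 0.324]
tcp_rot: [[0.654, 0.757, -0.0], [0.757, -0.654, -0.0], [-0.0, -0.0, -1.0]]
force: [0.1, 0.2, -1.5]
finger_gap: 0.0675
grip_force: 15.0
```

Call:
{"fn": "play_rows", "kwargs": {
  "series": [
    [[0,0,0],-0.14],
    [[0,0,0],-0.28],
    [[0,0,0],-0.42],
    [[0,0,0],-0.56],
    [[0,0,0],-0.7]
  ]
}}

```text
clock: 24.85
position: [0.5006, 0.1956, 0.324]
tcp_rot: [[0.012, 1.0, -0.0], [1.0, -0.012, -0.0], [-0.0, -0.0, -1.0]]
force: [-0.3, 0.1, -0.6]
finger_gap: 0.0677
grip_force: 15.0
```

Call:
{"fn": "play_rows", "kwargs": {
  "series": [
    [[0,0,0],-0.1],
    [[0,0,0],-0.16],
    [[0,0,0],-0.17],
    [[0,0,0],-0.17],
    [[0,0,0],-0.17]
  ]
}}

```text
clock: 25.35
position: [0.5007, 0.1956, 0.3238]
tcp_rot: [[-0.15, 0.989, -0.0], [0.989, 0.15, -0.0], [-0.0, -0.0, -1.0]]
force: [-0.9, -0.3, -2.0]
finger_gap: 0.0678
grip_force: 15.0
```

```bash
python3 - <<'E'
from rig import r,camera
import cv2,numpy as np
from h import *
o=r.get_obs();print(o["position"],o["tcp_rot"],o["q"],o["finger_gap"],o["force"])
for n in("top","scene","wrist"):
    c=camera(n);W=wcloud(c) if n=="wrist" else cloud(c);np.savez(n[0]+"5.npz",**c)
    if n=="scene": cv2.imwrite("pics/s5.png",cv2.resize(c["img"][80:300,120:480],None,fx=2.2,fy=2.2,interpolation=cv2.INTER_CUBIC))
    x,y,_=o["position"]
    R=rim(W,(x,y),.168,.183,.118); print(n,R)
    print(n,"deep",rim(W,(.435,.324),.054,.069))
E
```

```text
[0.50071847 0.19564185 0.32379961] [[-1.50202129e-01  9.88655309e-01 -2.57074160e-05]
 [ 9.88655309e-01  1.50202129e-01 -1.69256062e-05]
 [-1.28722818e-05 -2.79580354e-05 -1.00000000e+00]] [ 1.54421736e-01  4.16199607e-01  1.57276258e+00 -1.39740915e-05
  1.15265848e+00  3.65469247e-03] 0.06784032599618439 [-0.88039288 -0.28440285 -1.99642135]
top (((0.5134453773498535, 0.11008282005786896), (0.03760574012994766, 0.07145663350820541), 88.73596954345703), array([0.17797326, 0.1812613 ]), 254)
top deep (((0.4257066249847412, 0.37827256321907043), (0.06813309341669083, 0.08563502877950668), 8.408307075500488), array([0.05979893, 0.06616429]), 361)
scene (((0.4982820749282837, 0.18688815832138062), (0.1936970353126526, 0.09928754717111588), 89.0932388305664), array([0.17549951, 0.18122015]), 999)
scene deep (((0.43176931142807007, 0.3231978416442871), (0.07132235169410706, 0.19825227558612823), 8.660080909729004), array([0.05997099, 0.06555439]), 938)
wrist (((0.4989252984523773, 0.2150002419948578), (0.09897012263536453, 0.1494092047214508), 8.690792083740234), array([0.17383648, 0.18043175]), 15201)
wrist deep (((0.4393884241580963, 0.2927738130092621), (0.06896386295557022, 0.13369640707969666), 8.709481239318848), array([0.05836189, 0.06481114]), 3386)
```

View pics/s5.png

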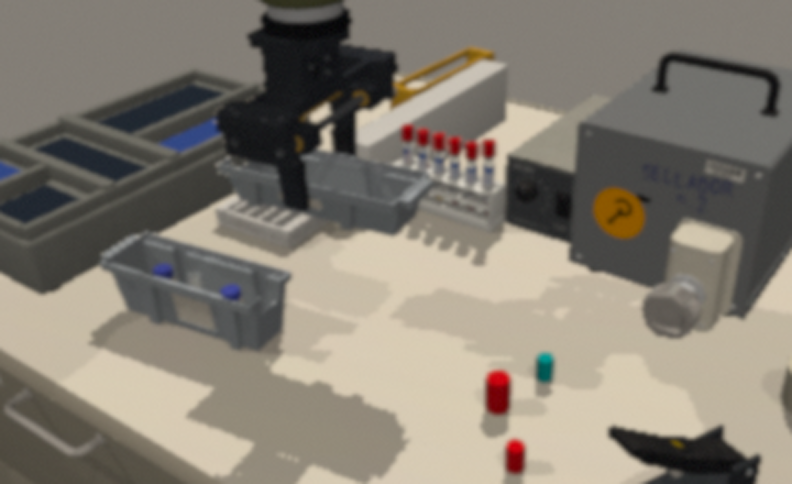

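The crop shows the shallow tote held level, with its flange end towards the right (430,185), which puts its notch at the +y end as required. Next I'll measure its offset in the grip from the wrist cloud.

```bash
python3 - <<'E'
import numpy as np
from h import *
P=np.array([.50072,.19564]);x=np.array([-.1502,.98866]);y=np.array([.98866,.1502])
for n,f in(("w5.npz",wcloud),("t5.npz",cloud),("s5.npz",cloud)):
    W=f(dict(np.load(n))).reshape(-1,3);W=W[~np.isnan(W[:,0])]
    a=(W[:,:2]-P)@x;b=(W[:,:2]-P)@y
    m=(abs(a)<.115)&(abs(b)<.04)&(W[:,2]>.170)&(W[:,2]<.186)
    m2=m&(abs(a)>.04)
    print(n,m.sum(),"len",np.percentile(a[m],[.3,99.7]).round(4),a[m].min().round(4),a[m].max().round(4),"side",b[m2].min().round(4),b[m2].max().round(4))
    for lo,hi in((-.1,-.05),(.05,.085),):
        k=m&(a>lo)&(a<hi)
        if k.sum()>20: print("  part",lo,hi,"b",b[k].min().round(4),b[k].max().round(4),"top z",np.percentile(W[k,2],95).round(4))
E
```

```text
w5.npz 14051 len [-0.0501  0.0937] -0.0536 0.0941 side -0.0332 0.0358
  part -0.1 -0.05 b -0.03 0.0324 top z 0.1739
  part 0.05 0.085 b -0.0332 0.0358 top z 0.1803
t5.npz 244 len [-0.1036 -0.0631] -0.1036 -0.0629 side -0.0339 0.0347
  part -0.1 -0.05 b -0.0339 0.0347 top z 0.1811
s5.npz 870 len [-0.104  0.093] -0.1042 0.0943 side -0.0377 0.0341
  part -0.1 -0.05 b -0.0377 0.0341 top z 0.1811
  part 0.05 0.085 b -0.0367 -0.0329 top z 0.1812
```

The shallow tote sits centred in the grip: its ends are at +94 and -103.6 mm including the flange, and both ends are level. I'll hover it just above the deep tote and compare the two rims.

Call:
{"fn": "play_rows", "kwargs": {
  "series": [
    [[2.5,-0.9,0],0],
    [[6,-2.1,0],0],
    [[9.5,-3.4,0],0],
    [[12.2,-4.4,0],0],
    [[13.3,-4.7,0],0]
  ]
}}

```text
clock: 26.0
position: [0.4329, 0.3217, 0.3238]
tcp_rot: [[-0.153, 0.988, -0.0], [0.988, 0.153, 0.0], [0.0, -0.0, -1.0]]
force: [0.7, -0.4, -1.0]
finger_gap: 0.0673
grip_force: 15.0
```

Call:
{"fn": "play_rows", "kwargs": {
  "series": [
    [[0,0,1.5],0],
    [[0,0,4],0],
    [[0,0,5.4],0],
    [[0,0,5.4],0],
    [[0,0,5.4],0]
  ]
}}

```text
clock: 26.5
position: [0.4346, 0.3198, 0.2702]
tcp_rot: [[-0.151, 0.989, 0.0], [0.989, 0.151, 0.0], [-0.0, 0.0, -1.0]]
force: [0.2, 0.2, -1.3]
finger_gap: 0.0678
grip_force: 15.0
```

```bash
cat > cmp.py <<'E'
from rig import r,camera
import cv2,numpy as np,sys
from h import *
o=r.get_obs();P=o["position"][:2];x=o["tcp_rot"][:2,0];y=o["tcp_rot"][:2,1];print(o["position"].round(4),o["tcp_rot"].round(4)[0],o["force"].round(2))
zb=float(sys.argv[1])
for n in("top","scene","wrist"):
    c=camera(n);cv2.imwrite(f"pics/{n}_{sys.argv[2]}.png",c["img"])
    W=(wcloud if n=="wrist" else cloud)(c).reshape(-1,3);W=W[~np.isnan(W[:,0])]
    a=(W[:,:2]-P)@x;b=(W[:,:2]-P)@y
    for nm,z0,z1 in(("shallow",zb+.032,zb+.045),("deep",.054,.068)):
        m=(abs(a)<.12)&(abs(b)<.045)&(W[:,2]>z0)&(W[:,2]<z1)
        for lo,hi in((-.12,-.05),(.05,.12)):
            k=m&(a>lo)&(a<hi)
            if k.sum()>20: print(n,nm,lo,hi,k.sum(),"b",b[k].min().round(4),b[k].max().round(4),"a",a[k].min().round(4),a[k].max().round(4),"z95",np.percentile(W[k,2],95).round(4))
E
python3 cmp.py .085 6
```

```text
[0.4346 0.3198 0.2702] [-1.509e-01  9.886e-01  4.000e-04] [ 0.16  0.21 -1.27]
top shallow -0.12 -0.05 296 b -0.0336 0.0347 a -0.1039 -0.0501 z95 0.1275
top deep -0.12 -0.05 37 b -0.0343 0.0333 a -0.0943 -0.0503 z95 0.0663
scene shallow -0.12 -0.05 331 b -0.0379 0.033 a -0.105 -0.0509 z95 0.128
scene shallow 0.05 0.12 69 b -0.0368 -0.023 a 0.05 0.092 z95 0.1281
scene deep -0.12 -0.05 208 b -0.0381 0.0336 a -0.0952 -0.0502 z95 0.0657
scene deep 0.05 0.12 153 b -0.0375 0.017 a 0.0503 0.1044 z95 0.0659
wrist shallow -0.12 -0.05 41 b -0.03 0.0306 a -0.053 -0.05 z95 0.1206
wrist shallow 0.05 0.12 5602 b -0.033 0.0358 a 0.05 0.0943 z95 0.1275
wrist deep 0.05 0.12 657 b -0.0199 0.0231 a 0.097 0.1031 z95 0.0651
```

The rims align within about 1 mm both ways. I'll lower gently.

Call:
{"fn": "play_rows", "kwargs": {
  "series": [
    [[0.05,-0.05,0.5],0],
    [[0.05,-0.05,1.2],0],
    [[0.05,-0.05,1.8],0],
    [[0.05,-0.05,2.2],0],
    [[0.05,-0.05,2.4],0]
  ]
}}

```text
clock: 27.15
position: [0.4335, 0.3204, 0.2451]
tcp_rot: [[-0.151, 0.988, -0.001], [0.988, 0.151, -0.0], [-0.0, -0.001, -1.0]]
force: [0.8, 0.6, -1.7]
finger_gap: 0.0674
grip_force: 15.0
```

Call:
{"fn": "play_rows", "kwargs": {
  "series": [
    [[0,0,0.1],0],
    [[0,0,0.2],0],
    [[0,0,0.3],0],
    [[0,0,0.35],0],
    [[0,0,0.35],0]
  ]
}}

```text
clock: 27.65
position: [0.4336, 0.3204, 0.2423]
tcp_rot: [[-0.151, 0.988, 0.0], [0.988, 0.151, 0.0], [0.0, 0.0, -1.0]]
force: [0.3, -0.2, -0.3]
finger_gap: 0.0678
grip_force: 15.0
```

Call:
{"fn": "play_rows", "kwargs": {
  "series": [
    [[0,0,0],0],
    [[0,0,0],0]
  ]
}}

```text
clock: 27.85
position: [0.4336, 0.3204, 0.2423]
tcp_rot: [[-0.151, 0.988, 0.0], [0.988, 0.151, 0.0], [0.0, 0.0, -1.0]]
force: [-0.8, -1.0, -0.4]
finger_gap: 0.0677
grip_force: 15.0
```

```bash
python3 cmp.py .058 7
```

```text
[0.4336 0.3204 0.2423] [-1.514e-01  9.885e-01  2.000e-04] [-0.79 -1.   -0.39]
top shallow -0.12 -0.05 260 b -0.0338 0.0346 a -0.1038 -0.0508 z95 0.0996
top deep -0.12 -0.05 246 b -0.0332 0.0336 a -0.0956 -0.0503 z95 0.0651
scene shallow -0.12 -0.05 316 b -0.0379 0.0334 a -0.1045 -0.0505 z95 0.0997
scene shallow 0.05 0.12 47 b -0.0368 -0.032 a 0.0505 0.0942 z95 0.0982
scene deep -0.12 -0.05 243 b -0.0368 0.0338 a -0.0959 -0.0503 z95 0.0669
scene deep 0.05 0.12 110 b -0.0368 0.0197 a 0.05 0.1019 z95 0.0665
wrist shallow -0.12 -0.05 54 b -0.0309 0.0328 a -0.0522 -0.05 z95 0.0925
wrist shallow 0.05 0.12 5290 b -0.033 0.036 a 0.05 0.0942 z95 0.0991
wrist deep -0.12 -0.05 1846 b -0.0195 0.0215 a -0.0813 -0.05 z95 0.0637
wrist deep 0.05 0.12 7291 b -0.027 0.0297 a 0.05 0.1024 z95 0.0656
```

Contact is just made: the weight has come off and the rim is at about 98.5 mm. I'll settle another 0.5 mm, release, then rise.

Call:
{"fn": "play_rows", "kwargs": {
  "series": [
    [[0,0,0.05],0],
    [[0,0,0.05],0],
    [[0,0,0.05],0]
  ]
}}

```text
clock: 28.3
position: [0.4336, 0.3204, 0.2422]
tcp_rot: [[-0.151, 0.988, 0.0], [0.988, 0.151, 0.0], [0.0, 0.0, -1.0]]
force: [-1.7, -1.5, 5.3]
finger_gap: 0.0676
grip_force: 15.0
```

Call:
{"fn": "play_rows", "kwargs": {
  "series": [
    [[0,0,0],0],
    [[0,0,0],0],
    [[0,0,0],0],
    [[0,0,0],0],
    [[0,0,0],0]
  ],
  "jaw": 1
}}

```text
clock: 28.8
position: [0.4336, 0.3204, 0.2416]
tcp_rot: [[-0.151, 0.988, -0.0], [0.988, 0.151, -0.0], [-0.0, -0.0, -1.0]]
force: [-0.0, -0.3, -0.3]
finger_gap: 0.0881
grip_force: 0.0
```

Call:
{"fn": "play_rows", "kwargs": {
  "series": [
    [[0,0,-1],0],
    [[0,0,-3],0],
    [[0,0,-6],0],
    [[0,0,-9],0],
    [[0,0,-12],0]
  ]
}}

```text
clock: 29.3
position: [0.4334, 0.3203, 0.3637]
tcp_rot: [[-0.151, 0.988, 0.001], [0.988, 0.151, 0.0], [0.0, 0.001, -1.0]]
force: [0.2, 0.3, -0.8]
finger_gap: 0.088
grip_force: 0.0
```

```bash
python3 cmp.py .058 8
```

```text
[0.4334 0.3203 0.3637] [-1.514e-01  9.885e-01  6.000e-04] [ 0.18  0.32 -0.77]
top shallow -0.12 -0.05 264 b -0.0334 0.0348 a -0.1038 -0.05 z95 0.1
top deep -0.12 -0.05 247 b -0.0331 0.0339 a -0.0951 -0.0501 z95 0.0641
scene shallow -0.12 -0.05 310 b -0.0367 0.0337 a -0.1049 -0.0504 z95 0.0997
scene shallow 0.05 0.12 182 b -0.0366 0.0335 a 0.0505 0.0936 z95 0.0993
scene deep -0.12 -0.05 243 b -0.0364 0.0345 a -0.0958 -0.0501 z95 0.0669
scene deep 0.05 0.12 167 b -0.0358 0.0249 a 0.0503 0.1025 z95 0.0675
wrist shallow -0.12 -0.05 945 b -0.0332 0.0359 a -0.0898 -0.05 z95 0.0985
wrist shallow 0.05 0.12 1315 b -0.0329 0.0362 a 0.05 0.094 z95 0.0992
wrist deep -0.12 -0.05 1348 b -0.0193 0.022 a -0.0857 -0.05 z95 0.0666
wrist deep 0.05 0.12 2365 b -0.0257 0.0294 a 0.0506 0.1015 z95 0.0654
```

View pics/scene_8.png

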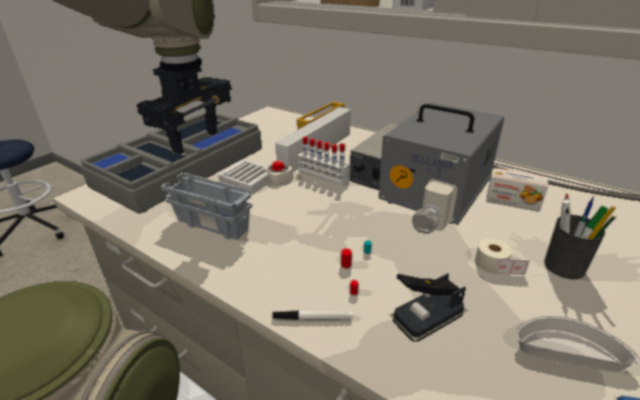

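The scene view shows the shallow tote standing level on the deep one at (208,205), with the rim at 99 mm at both ends. Its offset is under 1 mm. Now the small red stopper.

Call:
{"fn": "play_rows", "kwargs": {
  "series": [
    [[0,0,0],-0.14],
    [[0,0,0],-0.28],
    [[0,0,0],-0.42],
    [[0,0,0],-0.56],
    [[0,0,0],-0.7]
  ],
  "jaw": 0.36
}}

```text
clock: 29.95
position: [0.4334, 0.3203, 0.3606]
tcp_rot: [[-0.756, 0.654, -0.002], [0.654, 0.756, -0.001], [0.001, -0.002, -1.0]]
force: [0.8, -0.2, 0.6]
finger_gap: 0.0503
grip_force: 0.0
```

Call:
{"fn": "play_rows", "kwargs": {
  "series": [
    [[0,0,0],-0.14],
    [[0,0,0],-0.28],
    [[0,0,0],-0.42],
    [[0,0,0],-0.56],
    [[0,0,0],-0.7]
  ]
}}

```text
clock: 30.45
position: [0.4334, 0.3203, 0.3606]
tcp_rot: [[-1.0, 0.013, -0.002], [0.013, 1.0, -0.001], [0.002, -0.001, -1.0]]
force: [1.0, 0.7, 0.2]
finger_gap: 0.0318
grip_force: 0.0
```

Call:
{"fn": "play_rows", "kwargs": {
  "series": [
    [[0,0,0],-0.1],
    [[0,0,0],-0.17],
    [[0,0,0],-0.17],
    [[0,0,0],-0.17]
  ]
}}

```text
clock: 30.85
position: [0.4335, 0.3204, 0.3611]
tcp_rot: [[-0.989, -0.149, -0.001], [-0.149, 0.989, -0.001], [0.001, -0.0, -1.0]]
force: [-0.1, -0.2, 0.2]
finger_gap: 0.0318
grip_force: 0.0
```

Call:
{"fn": "play_rows", "kwargs": {
  "series": [
    [[0.5,-3,0.8],0],
    [[1.1,-7.3,2],0],
    [[1.8,-11.8,3.2],0],
    [[2.4,-16.2,4.4],0],
    [[3.1,-20.6,5.6],0]
  ]
}}

```text
clock: 31.35
position: [0.4335, 0.1105, 0.3052]
tcp_rot: [[-0.989, -0.149, 0.0], [-0.149, 0.989, -0.0], [-0.0, -0.0, -1.0]]
force: [0.7, 0.0, -0.5]
finger_gap: 0.0315
grip_force: 0.0
```

Call:
{"fn": "play_rows", "kwargs": {
  "series": [
    [[0.7,-4.5,1.2],0],
    [[1.4,-9,2.4],0],
    [[2,-13.5,3.6],0],
    [[2.4,-16,4.4],0],
    [[2.5,-16.6,4.4],0]
  ]
}}

```text
clock: 31.85
position: [0.434, -0.0578, 0.2608]
tcp_rot: [[-0.989, -0.146, -0.002], [-0.146, 0.989, 0.001], [0.002, 0.001, -1.0]]
force: [0.3, 0.3, -1.0]
finger_gap: 0.032
grip_force: 0.0
```

Call:
{"fn": "play_rows", "kwargs": {
  "series": [
    [[0,0,0],0],
    [[0,0,0],0]
  ]
}}

```text
clock: 32.05
position: [0.4343, -0.0549, 0.262]
tcp_rot: [[-0.989, -0.151, 0.0], [-0.151, 0.989, 0.0], [-0.0, 0.0, -1.0]]
force: [0.1, 0.6, 0.1]
finger_gap: 0.0315
grip_force: 0.0
```

```bash
python3 - <<'E'
from rig import r,camera
import numpy as np
from h import *
c=camera("wrist"); W=wcloud(c); o=r.get_obs(); print(o["position"],o["tcp_rot"][0],o["q"])
print(obj(W,(.4345,-.056)))
E
```

```text
[ 0.43430279 -0.05469489  0.26203342] [-9.88444720e-01 -1.51581257e-01  3.98555871e-04] [-3.94218476e-01  3.07746622e-01  1.92701698e+00  1.59891380e-04
  9.06449762e-01 -2.11728120e+00]
(array([ 0.4339, -0.0556,  0.0088,  0.0243]), 403)
```

Call:
{"fn": "play_rows", "kwargs": {
  "series": [
    [[0,-0.1,3],0],
    [[0,-0.1,6.5],0],
    [[0,-0.1,8.6],0],
    [[0,-0.1,9.1],0],
    [[0,-0.1,9.1],0]
  ]
}}

```text
clock: 32.6
position: [0.4346, -0.0561, 0.1708]
tcp_rot: [[-0.988, -0.152, -0.0], [-0.152, 0.988, 0.0], [0.0, 0.0, -1.0]]
force: [0.2, 0.3, -0.1]
finger_gap: 0.0316
grip_force: 0.0
```

Call:
{"fn": "play_rows", "kwargs": {
  "series": [
    [[0,0,0],0],
    [[0,0,0],0],
    [[0,0,0],0],
    [[0,0,0],0],
    [[0,0,0],0]
  ],
  "jaw": 0,
  "force": 8
}}

```text
clock: 33.1
position: [0.4347, -0.0568, 0.1717]
tcp_rot: [[-0.989, -0.15, 0.002], [-0.15, 0.989, -0.001], [-0.002, -0.001, -1.0]]
force: [-0.8, 1.9, 7.7]
finger_gap: 0.0165
grip_force: 8.0
```

Call:
{"fn": "play_rows", "kwargs": {
  "series": [
    [[0,0,-1],0],
    [[0,0,-4],0],
    [[0,0,-8],0],
    [[0,0,-12],0],
    [[0,0,-15],0]
  ]
}}

```text
clock: 33.6
position: [0.4341, -0.0566, 0.3238]
tcp_rot: [[-0.989, -0.151, 0.003], [-0.151, 0.989, -0.001], [-0.002, -0.002, -1.0]]
force: [-0.0, -0.0, -1.1]
finger_gap: 0.0161
grip_force: 8.0
```

Call:
{"fn": "play_rows", "kwargs": {
  "series": [
    [[-0.5,3,0],0],
    [[-1.1,7,0],0],
    [[-1.7,11.5,0],0],
    [[-2.4,16,0],0],
    [[-3.1,20.5,0],0]
  ]
}}

```text
clock: 34.1
position: [0.4336, 0.1523, 0.3216]
tcp_rot: [[-0.989, -0.15, 0.001], [-0.15, 0.989, -0.0], [-0.001, -0.0, -1.0]]
force: [1.3, -0.7, -0.4]
finger_gap: 0.0167
grip_force: 8.0
```

Call:
{"fn": "play_rows", "kwargs": {
  "series": [
    [[-0.7,4.5,0],0],
    [[-1.4,9,0],0],
    [[-2,13.5,0],0],
    [[-2.4,16.2,0],0],
    [[-2.5,16.8,0],0]
  ]
}}

```text
clock: 34.6
position: [0.4328, 0.3225, 0.3212]
tcp_rot: [[-0.988, -0.154, 0.0], [-0.154, 0.988, 0.0], [-0.0, 0.0, -1.0]]
force: [0.8, -0.9, 0.2]
finger_gap: 0.0164
grip_force: 8.0
```

Call:
{"fn": "play_rows", "kwargs": {
  "series": [
    [[0,0,0],0],
    [[0,0,0],0],
    [[0,0,0],0]
  ]
}}

```text
clock: 34.9
position: [0.4339, 0.3192, 0.321]
tcp_rot: [[-0.989, -0.149, 0.0], [-0.149, 0.989, -0.0], [-0.0, -0.0, -1.0]]
force: [-0.0, -0.3, -0.5]
finger_gap: 0.0166
grip_force: 8.0
```

Call:
{"fn": "play_rows", "kwargs": {
  "series": [
    [[0,0,2.5],0],
    [[0,0,5],0],
    [[0,0,7],0],
    [[0,0,8.2],0],
    [[0,0,8.6],0]
  ]
}}

```text
clock: 35.4
position: [0.4337, 0.3198, 0.234]
tcp_rot: [[-0.989, -0.15, -0.001], [-0.15, 0.989, -0.001], [0.001, -0.0, -1.0]]
force: [-0.3, 0.3, 0.7]
finger_gap: 0.0163
grip_force: 8.0
```

Call:
{"fn": "play_rows", "kwargs": {
  "series": [
    [[0,0,0.1],0],
    [[0,0,0.15],0],
    [[0,0,0.15],0]
  ]
}}

```text
clock: 35.7
position: [0.4338, 0.3204, 0.2339]
tcp_rot: [[-0.989, -0.151, 0.001], [-0.151, 0.989, 0.001], [-0.001, 0.0, -1.0]]
force: [0.1, 0.2, 0.3]
finger_gap: 0.0166
grip_force: 8.0
```

Call:
{"fn": "play_rows", "kwargs": {
  "series": [
    [[0,0,0],0],
    [[0,0,0],0],
    [[0,0,0],0],
    [[0,0,0],0]
  ],
  "jaw": 0.32
}}

```text
clock: 36.1
position: [0.4336, 0.3204, 0.2333]
tcp_rot: [[-0.989, -0.151, 0.0], [-0.151, 0.989, -0.0], [-0.0, -0.0, -1.0]]
force: [0.1, 0.3, 0.3]
finger_gap: 0.0283
grip_force: 0.0
```

Call:
{"fn": "play_rows", "kwargs": {
  "series": [
    [[0,0,-1],0],
    [[0,0,-3],0],
    [[0,0,-6],0],
    [[0,0,-9],0],
    [[0,0,-13],0]
  ]
}}

```text
clock: 36.6
position: [0.4332, 0.3202, 0.3644]
tcp_rot: [[-0.989, -0.151, -0.002], [-0.151, 0.989, -0.001], [0.002, -0.0, -1.0]]
force: [0.4, 0.6, 0.5]
finger_gap: 0.0281
grip_force: 0.0
```

```bash
python3 - <<'E'
from rig import r,camera
import cv2,numpy as np
from h import *
c=camera("wrist"); W=wcloud(c); o=r.get_obs(); print(o["position"],o["clock"],o["force"])
print("rim",rim(W,(.434,.320),.090,.105))
cv2.imwrite("pics/w9.png",np.vstack([c["img"][60:330,120:520]])); s=camera("scene");V=cloud(s)
for Q in(W,V):
    p=Q.reshape(-1,3);p=p[~np.isnan(p[:,0])];p=p[(np.hypot(p[:,0]-.434,p[:,1]-.32)<.012)&(p[:,2]<.12)];print("stopper top z",np.percentile(p[:,2],[50,95]).round(4))
E
```

```text
[0.43380679 0.3206518  0.37165103] 36.65 [1.36646673 0.76192765 6.78627795]
rim (((0.4352431297302246, 0.31599995493888855), (0.06905640661716461, 0.19786983728408813), 8.594657897949219), array([0.09268827, 0.09891628]), 6388)
stopper top z [0.0838 0.0865]
stopper top z [0.0854 0.0878]
```

View pics/w9.png

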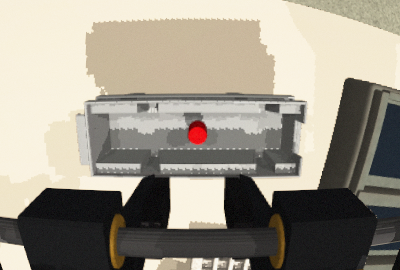

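The wrist view shows the stopper upright at (197,132) in the shallow tote, top at about 86 mm, which fits a floor at 61 mm plus 25 mm. The tote is level and square, with its notch end (300,135) over the deep tote's flange end. I'll let the arm settle and hand in.

Call:
{"fn": "play_rows", "kwargs": {
  "series": [
    [[0,0,0],0],
    [[0,0,0],0],
    [[0,0,0],0],
    [[0,0,0],0],
    [[0,0,0],0]
  ]
}}

```text
clock: 37.2
position: [0.4336, 0.3204, 0.3627]
tcp_rot: [[-0.989, -0.151, -0.001], [-0.151, 0.989, -0.0], [0.001, -0.0, -1.0]]
force: [-0.3, 0.1, 0.7]
finger_gap: 0.0285
grip_force: 0.0
```

```bash
python3 -c "
from rig import r
print(r.finish_job())"
```

```text
the job is handed in; nothing more can be done
None
```

I handed the job in at about 37 s (no verdict came back): the vials and tube stand upright in the deep tote, the shallow tote sits level on it turned end for end, and the red stopper is upright inside with everything let go.

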